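Snap the chip guard onto the honing fixture's rail

ROBOT

A 6-joint arm with a two-finger parallel gripper is mounted at the origin on the work surface. World frame = base frame: x ahead of the robot, y to its left, z up, the work surface at z = 0. Lengths are in m, angles in rad, forces in N, time in s.
With the tool pointing down it reaches from about 0.35 to 0.775 m from the base axis. Payload 7.3 kg.
Tool frame: the origin (TCP) lies between the finger pads; the fingertips stand 14 mm ahead of it and the grasp point (between the pads) lies 5 mm behind it; z points along the fingers, x is the direction in which the jaws open and shut, and the axes are right-handed (so a half turn about z gives the same grasp; the last joint's range is limited). The gripper opens to 92 mm and grips with 3 to 60 N. Pads are 19 mm wide; open, the fingers measure 130 mm over their backs; the gripper's body (75 mm by 190 mm) begins 47 mm behind the grasp point.
Start: joints at [1.155, 0.342, 1.524, -0, 1.275, -0.146], TCP at [0.14, 0.506, 0.241] pointing down, gripper open.
Joint ranges: [-2.53, 2.53], [-0.77, 2.02], [0.04, 2.7], [-1, 4.14], [0.28, 2.66], [-3.11, 3.11]. Speed limits (rad/s): [2.57, 2.57, 3.14, 3.14, 3.14, 3.14].

INTERFACE

Orientations are given as a unit quaternion [w, x, y, z].
In Python, from workcell import ctrl, viewer gives the robot as it stands. The module is installed in compiled form; this text tells all that it offers.
- The arm moves only by the tool servo_tool, never from a script. Its argument "deltas" is text: rows parted by semicolons, each of 7 numbers parted by spaces: the turn, a rotation vector about the tool's x, y, z in rad, then the shift along the tool's x, y, z in m, then the closure, from 0 (fully open) to 1 (shut). In form: wx wy wz tx ty tz hand; .... A call has 1 to 5 rows; each row is the pose to reach, as a shift and turn from the pose commanded when the call began, along the tool's axes at that moment; what a row does not reach only later rows make up. A row lasts 1/10 s, in which the tool goes at most 50 mm and 8.59 degrees, less where a joint would pass 70% of its speed; a pose out of reach is approached as far as the arm can. A call with a gripper value outside its range is refused whole. The fingers move at their own pace and stop on an object; the grip force is fixed at half the most. Time passes only in rows, so rows that repeat a pose let the fingers close. It gives the time, the measured TCP pose, the force and the opening at its end, in the units of the state.
- ctrl.read_state(): the state, without advancing time (a new reading comes with each control period).
- viewer.camera(name): name is "scene" or "side" or "wrist"; returns a dict with "pixels" (420x560x3 uint8, blue, green, red), "intrinsics" (3x3 intrinsics, pixels), "rvec" (rotation vector, rad) and "tvec" (3), from world to camera coordinates, as OpenCV has them. Camera axes: x right, y down, z forward; pixel columns grow to the right and rows downward; lengths in m; the calibration is good to about 2 mm. A picture is of the moment at which its call begins. There is no depth.
- ctrl.close_job(): hands the job in, once; it reports no verdict.
The state is a dict: "clock": time; "joint_positions": joint angles; "joint_vel": joint speeds; "joint_efforts": joint torques, N m; "tcp_pos": TCP position; "tool_rot": TCP orientation; "wrist_force": force on the tool from outside, world axes, zero at the start; "moment": the same for the moment, N m; "finger_gap": finger opening in m.
Only numpy, scipy, OpenCV 4.12 (cv2) and the standard library are available. Lean on these libraries where they do the work, as an engineer would, in place of code of your own. Each camera call takes 0.05 s, during which the arm holds its last target.

TASK

Take the yellow clip-on chip guard from the bench and press it down onto the steel guard rail of the blue honing fixture, to the right of the red stop collar (as seen from the robot) and a few centimetres clear of it, sloping apron towards the finned cylinder; when both jaws have snapped past the rail, lean on it for half a second with about 18 N, never more than 25 N, to prove it fully home. Then slide it along the rail until it just touches the collar without pushing the collar out of its setting, let go, and leave it upright and the other things on the bench alone.

Things in the scene. Friction and masses are not known exactly. Their poses are not given: they have to be found in the camera images.
- guard: the chip guard, about 0.1 kg: black sprung clip, yellow grip rib on top, yellow apron on one side. Origin on its bore axis (= the rail's axis when home), 16 mm above the bench as it stands on its jaws; y along the bore, z up, x to the apron's side. Black saddle block 42 (x) x 44 (y) mm, from 14 (underside, seats on the rail) to 24 mm above the origin
- guard_grip (a point): centre of the guard's yellow grip rib, 41 mm above the guard's origin, same axes. The rib is 16 mm thick (x), 32 long (y), 34 tall (z), standing on the saddle block
- guard_mouth (a point): middle of the clip's mouth, 9 mm below the guard's origin, same axes. Two sprung jaws 44 mm long with round lips here leave 22 mm, flared below to z = -16 mm from the origin; the 28 mm rail must force them apart. First touch to home: about 18 mm down. The snap needs roughly 10 to 20 N; past home it is rigid. Once home the clip grips lightly and slides against roughly 2 to 8 N
- guard_apron (a point): middle of the apron, x = +36 mm, z = +8 mm from the guard's origin, same axes. A 3 mm sheet sloping from the saddle's edge (23 mm above the origin) out and down to x = +54 mm, 7 mm below it; y from -63 to +22 mm, so it never reaches past the saddle's +y end face
- fixture: blue honing fixture, fixed: base plate 14 mm thick, x -30 to +170 mm, y -210 to +210 mm. Origin on the bench under the middle of the rail; y along the rail (to the robot's left at yaw 0), x away from the robot, z up. Steel rail 28 mm across, axis 95 mm up, between posts (115 mm tall) at y = -195 and +195 mm. Dark finned cylinder 76 mm across, 104 tall at x = +115, y = -40 mm
- collar_face (a point): centre (on the rail's axis) of the right-hand, -y face of the red stop collar on the rail; axes as the fixture's. Collar 48 mm across, 18 mm long, held by friction only: a push along the rail of more than about 14 N shifts it, and it must stay where it is set
- oiler: white plastic oiler with red pump top, handle and brass spout, 72 mm across, 125 mm tall with its spout, loose; origin under its centre. Bystander
- liner: dark steel cylinder liner, 60 mm across with foot flanges 80 x 80 mm, 50 mm tall, loose; origin under its centre. Bystander
- flatbar: bright steel flat bar 120 x 30 x 10 mm, loose; origin under its centre. Bystander
Mind the look-alikes: they are no part of the job. There is more than one size of the guard; the job needs the middle-sized.

How it is judged:
By the outcome, as a careful person would: the job done as asked, in the order asked, and still so for the second after the job is handed in, with the robot touching nothing.
It also fails if it takes over 48 s, if anything falls off the work surface, if the arm or the gripper's body presses on something with over 40 N, if the wrist force passes 120 N, or if a joint passes its speed limit or range.

## Working session

There is one attempt and no reset: what is moved stays moved. The work goes in short steps, Python scripts to look and compute and a tool call to move; the robot and the scene stay as the last step left them, time stands still between calls to the robot, and variables do not carry over. Pictures are saved under pics/ and viewed, and the job is handed in when it is done.

Besides the shell and the picture viewer there is one more tool, called after "Request:" by a JSON object that holds its "op" and its "data". servo_tool: Moves the arm, as the interface text tells. Its arguments: {"type":"object","properties":{"deltas":{"type":"string"}},"required":["deltas"]}

```bash
mkdir -p pics
cat > h.py <<'E'
import numpy as np, cv2
from workcell import ctrl, viewer
from scipy.spatial.transform import Rotation as R
def cam(n):
    c=viewer.camera(n); K=np.array(c["intrinsics"],float);r=R.from_rotvec(np.array(c["rvec"],float).ravel()).as_matrix();t=np.array(c["tvec"],float).ravel()
    return np.array(c["pixels"]),K,r,t
def ray(K,r,t,uv):
    d=r.T@np.linalg.solve(K,np.array([uv[0],uv[1],1.0])); return -r.T@t,d/np.linalg.norm(d)
def onz(K,r,t,uv,z):
    o,d=ray(K,r,t,uv); return o+d*(z-o[2])/d[2]
def proj(K,r,t,P):
    p=K@(r@np.array(P,float)+t); return p[:2]/p[2]
E
python3 - <<'E'
from h import *
for n in("scene","side","wrist"):
    p,K,r,t=cam(n); cv2.imwrite(f"pics/{n}0.png",p); np.savez(f"{n}0.npz",p=p,K=K,r=r,t=t); print(n,-r.T@t,r[2],K[0,0])
s=ctrl.read_state();print(s)
E
```

```text
scene [1.43271327 0.48732137 0.96443848] [-0.68303058 -0.35848675 -0.6363619 ] 502.4505449502578
side [ 0.11846597 -0.94716608  1.15896228] [ 0.22806531  0.64079972 -0.73304975] 542.5956830943115
wrist [0.06490737 0.52775838 0.38432633] [ 0.28020588 -0.07882464 -0.95669815] 366.4077164677269
{'clock': 0.15, 'joint_positions': array([ 1.15501461e+00,  3.42586580e-01,  1.52475619e+00, -6.11615167e-06,
        1.27539113e+00, -1.45988735e-01]), 'joint_vel': array([ 0.00081582, -0.00058273, -0.00263095, -0.00085803,  0.00092302,
        0.00036991]), 'joint_efforts': array([-1.39799572e-04, -4.31467724e+01, -2.44357377e+01,  7.17214169e-02,
        5.37710683e-02, -6.28516682e-05]), 'tcp_pos': array([0.13979447, 0.50576803, 0.24020665]), 'tool_rot': array([ 2.78388950e-04,  7.95779423e-01,  6.05586314e-01, -4.98114968e-04]), 'wrist_force': array([-0.23603936,  0.56123212, -0.49221772]), 'moment': array([-0.01308358,  0.0434108 , -0.0341612 ]), 'finger_gap': 0.09179284343953442}
```

View pics/scene0.png

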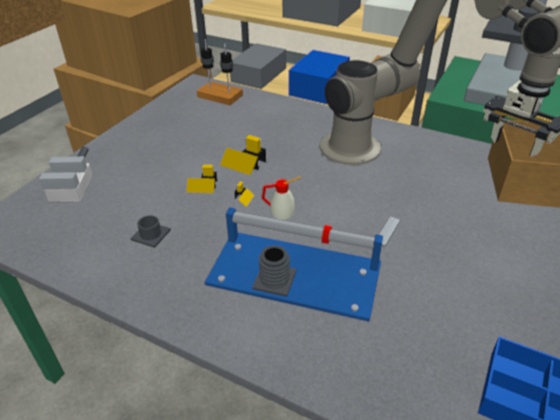

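View pics/side0.png

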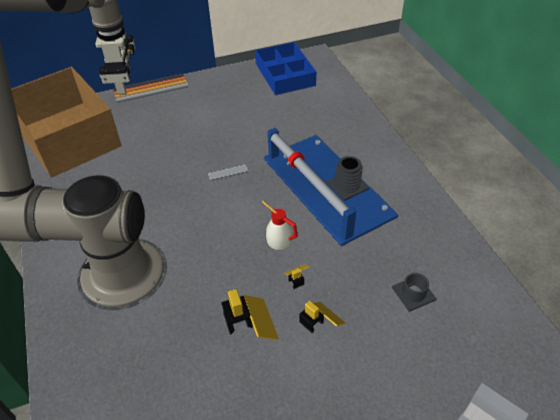

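View pics/wrist0.png

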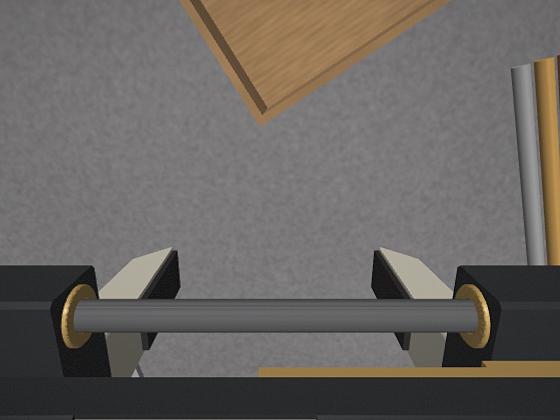

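Guard candidates: large at scene (253,150) / side (236,305), middle at scene (207,178) / side (313,315), small at scene (241,190) / side (296,275). By size I choose the middle one and check it in a close crop.

Run:
```python
from h import *
a=np.load("side0.npz")["p"];b=np.load("scene0.npz")["p"]
A=cv2.resize(a[255:345,205:355],None,fx=5,fy=5,interpolation=cv2.INTER_CUBIC)
B=cv2.resize(b[125:225,170:310],None,fx=5,fy=5,interpolation=cv2.INTER_CUBIC)
C=cv2.resize(a[115:255,190:410],None,fx=3.6,fy=3.6,interpolation=cv2.INTER_CUBIC)
D=cv2.resize(b[190:330,190:410],None,fx=3.6,fy=3.6,interpolation=cv2.INTER_CUBIC)
for n,i in zip("ABCD",(A,B,C,D)): cv2.imwrite(f"pics/crop{n}.png",i)
```

```text
(no output)
```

View pics/cropA.png

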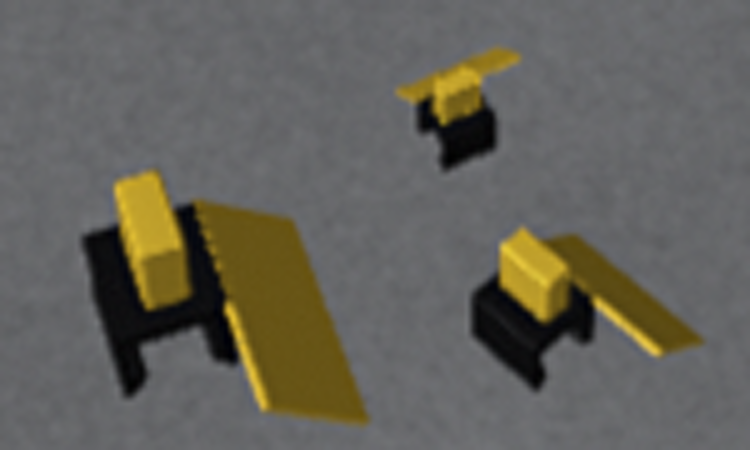

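View pics/cropB.png

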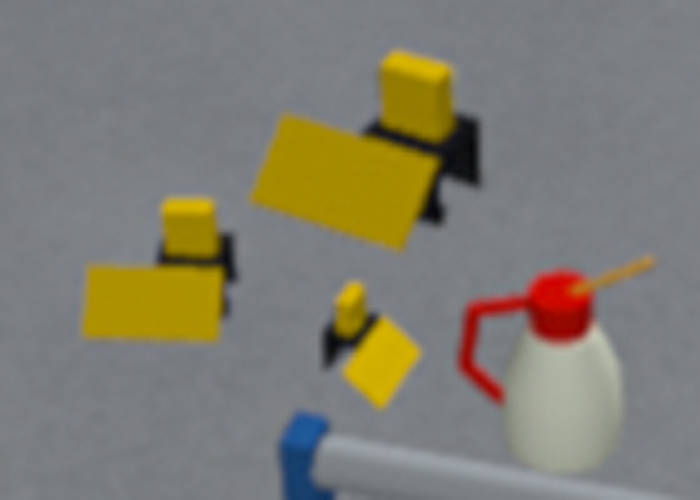

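View pics/cropC.png

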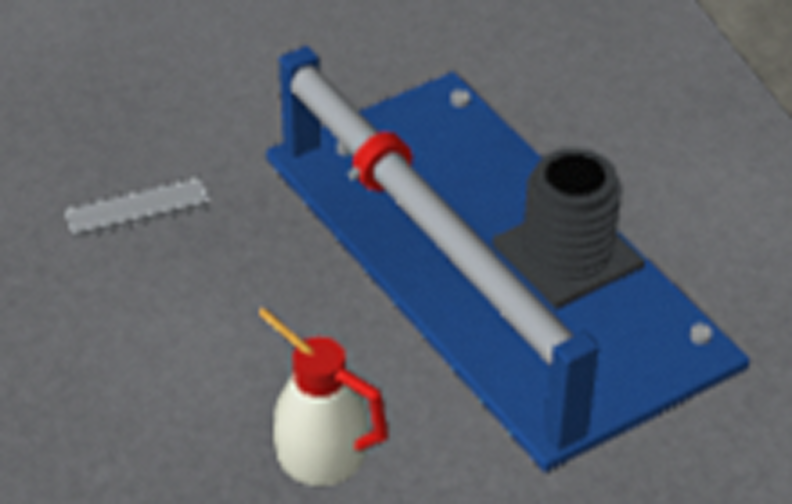

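View pics/cropD.png

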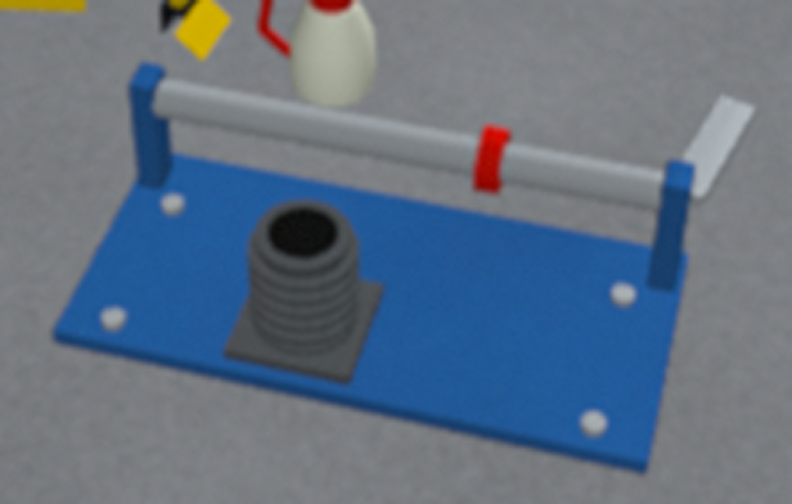

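Crops: the middle guard (rib at side (312,309), scene (208,172)) is clearly between the others in size, with its apron on the far (+x) side. The collar is at side (296,159), scene (326,234).

```bash
cat > m.py <<'E'
from h import *
def L(n):
    a=np.load(n+"0.npz"); return a["K"],a["r"],a["t"]
S=L("side");C=L("scene")
A=lambda x,y:((x+.5)/5+205-.5,(y+.5)/5+255-.5)
B=lambda x,y:((x+.5)/5+170-.5,(y+.5)/5+125-.5)
Cc=lambda x,y:((x+.5)/3.6+190-.5,(y+.5)/3.6+115-.5)
D=lambda x,y:((x+.5)/3.6+190-.5,(y+.5)/3.6+190-.5)
p=lambda n,v:print(n,np.round(v*1000,1))
print("plate z=.014 side: near-left(-30,210),( 170,210),(170,-210),(-30,-210)")
for q in((268,155),(455,73),(748,362),(548,466)): p("side",onz(*S,Cc(*q),.014)[:2])
for q in((688,258),(645,465),(55,335)): p("scene",onz(*C,D(*q),.014)[:2])
print("apron outer corners z=9mm: scene -y,+y"); 
for q in((82,336),(219,339)): p("scene",onz(*C,B(*q),.009)[:2])
for q in((86,265),(224,266)): p("scene top z39",onz(*C,B(*q),.039)[:2])
for q in((660,355),(703,343)): p("side apron",onz(*S,A(*q),.009)[:2])
print("rib top z=74")
for q in((164,202),(214,202),(163,210),(216,210)): p("scene",onz(*C,B(*q),.074)[:2])
for q in((520,228),(501,244),(570,272),(548,288)): p("side",onz(*S,A(*q),.074)[:2])
print("posts top z=115")
for q in((284,55),(303,47),(319,62),(296,68),(554,346),(590,335),(598,345),(562,362)): p("side",onz(*S,Cc(*q),.115)[:2])
print("collar")
a=np.load("side0.npz")["p"];b=np.load("scene0.npz")["p"]
for n,i,roi,cal in(("side",a,(130,190,270,320),S),("scene",b,(215,255,310,345),C)):
    h=cv2.cvtColor(i,cv2.COLOR_BGR2HSV); m=((h[...,0]<8)|(h[...,0]>172))&(h[...,1]>150)&(h[...,2]>60)
    M=np.zeros_like(m);M[roi[0]:roi[1],roi[2]:roi[3]]=m[roi[0]:roi[1],roi[2]:roi[3]]
    v,u=np.nonzero(M); print(n,u.min(),u.max(),v.min(),v.max(),u.mean(),v.mean()); p("centroid z95",onz(*cal,(u.mean(),v.mean()),.095))
E
python3 m.py
```

```text
plate z=.014 side: near-left(-30,210),( 170,210),(170,-210),(-30,-210)
side [491.3 275. ]
side [686.5 318. ]
side [763.5 -91.9]
side [ 573.4 -130.8]
scene [495.9 281.8]
scene [687.  318.2]
scene [768.4 -87.1]
apron outer corners z=9mm: scene -y,+y
scene [ 479.2 -355.8]
scene [ 443.1 -278.1]
scene top z39 [ 448.7 -370.1]
scene top z39 [ 410.6 -292.6]
side apron [ 458.8 -351.2]
side apron [ 480.8 -352.7]
rib top z=74
scene [ 409.7 -333.6]
scene [ 395.7 -305.9]
scene [ 417.2 -329.2]
scene [ 402.3 -300. ]
side [ 406.1 -299.5]
side [ 394.4 -304.5]
side [ 418.6 -330.1]
side [ 405.8 -334.4]
posts top z=115
side [511.9 280.7]
side [530.4 284.9]
side [536.1 261.3]
side [515.6 261. ]
side [ 583.9 -103. ]
side [ 612.7 -102.6]
side [ 613.9 -113.6]
side [ 582.7 -119.2]
collar
side 288 303 152 167 294.43243243243245 157.72072072072072
centroid z95 [547.5 156.   95. ]
scene 322 330 225 242 325.6810344827586 233.6206896551724
centroid z95 [545.8 142.1  95. ]
```

```bash
cat > plan.py <<'E'
from h import *
import sys
# usage: plan.py x y z yawdeg nrows hand  -> rows from measured pose, straight line, tool ends pointing down
def plan(x,y,z,yaw,n,hand):
    s=ctrl.read_state(); q=s["tool_rot"]; R0=R.from_quat([q[1],q[2],q[3],q[0]]); p0=np.array(s["tcp_pos"])
    a=np.radians(yaw); Rt=R.from_matrix(np.array([[np.cos(a),np.sin(a),0],[np.sin(a),-np.cos(a),0],[0,0,-1]]).astype(float))
    w=(R0.inv()*Rt).as_rotvec(); d=R0.inv().apply(np.array([x,y,z])-p0)
    print("yaw now",np.degrees(np.arctan2(*R0.as_matrix()[[1,0],0])),"dist",np.linalg.norm(d),"ang",np.degrees(np.linalg.norm(w)))
    print("; ".join(" ".join(f"{v:.4f}" for v in np.r_[w*k/n,d*k/n])+f" {hand}" for k in range(1,n+1)))
if __name__=="__main__":
    v=[float(i) for i in sys.argv[1:]]; plan(*v[:4],int(v[4]),v[5])
E
python3 - <<'E'
from m import *
E
python3 - <<'E'
from h import *
a=np.load("side0.npz");S=a["K"],a["r"],a["t"]
for n,uv,z in(("large rib top",(235,295),.1),("small rib",(297,271),.04),("oiler top",(279,213),.105)): print(n,onz(*S,uv,z))
E
python3 plan.py .30 .36 .25 60 5 0.4
```

```text
plate z=.014 side: near-left(-30,210),( 170,210),(170,-210),(-30,-210)
side [491.3 275. ]
side [686.5 318. ]
side [763.5 -91.9]
side [ 573.4 -130.8]
scene [495.9 281.8]
scene [687.  318.2]
scene [768.4 -87.1]
apron outer corners z=9mm: scene -y,+y
scene [ 479.2 -355.8]
scene [ 443.1 -278.1]
scene top z39 [ 448.7 -370.1]
scene top z39 [ 410.6 -292.6]
side apron [ 458.8 -351.2]
side apron [ 480.8 -352.7]
rib top z=74
scene [ 409.7 -333.6]
scene [ 395.7 -305.9]
scene [ 417.2 -329.2]
scene [ 402.3 -300. ]
side [ 406.1 -299.5]
side [ 394.4 -304.5]
side [ 418.6 -330.1]
side [ 405.8 -334.4]
posts top z=115
side [511.9 280.7]
side [530.4 284.9]
side [536.1 261.3]
side [515.6 261. ]
side [ 583.9 -103. ]
side [ 612.7 -102.6]
side [ 613.9 -113.6]
side [ 582.7 -119.2]
collar
side 288 303 152 167 294.43243243243245 157.72072072072072
centroid z95 [547.5 156.   95. ]
scene 322 330 225 242 325.6810344827586 233.6206896551724
centroid z95 [545.8 142.1  95. ]
large rib top [ 0.2453769  -0.24072119  0.1       ]
small rib [ 0.4206566  -0.18804448  0.04      ]
oiler top [ 0.42745484 -0.04094025  0.105     ]
yaw now 74.54210821405 dist 0.21681798957430734 ang 14.542249250128599
-0.0000 0.0002 0.0508 -0.0196 0.0387 -0.0019 0.4; -0.0000 0.0005 0.1015 -0.0391 0.0773 -0.0039 0.4; -0.0000 0.0007 0.1523 -0.0587 0.1160 -0.0058 0.4; -0.0000 0.0009 0.2030 -0.0782 0.1546 -0.0078 0.4; -0.0000 0.0011 0.2538 -0.0978 0.1933 -0.0097 0.4
```

Request:
{"op": "servo_tool", "data": {"deltas": "0 0 0.05 -0.020 0.039 -0.002 0.4; 0 0 0.10 -0.039 0.077 -0.004 0.4; 0 0 0.15 -0.059 0.116 -0.006 0.4; 0 0.001 0.20 -0.078 0.155 -0.008 0.4; 0 0.001 0.25 -0.098 0.193 -0.010 0.4"}}

```text
clock: 0.65
tcp_pos: [0.3008, 0.3588, 0.2507]
tool_rot: [-0.0, 0.866, 0.501, 0.0]
wrist_force: [0.8, 1.1, -0.4]
finger_gap: 0.0575
```

```bash
python3 plan.py .41 .15 .25 45 5 0.4
```

```text
yaw now 60.11608176040616 dist 0.23563747686119038 ang 15.116187884632634
-0.0001 -0.0002 0.0528 -0.0253 0.0397 0.0001 0.4; -0.0001 -0.0004 0.1055 -0.0507 0.0795 0.0002 0.4; -0.0002 -0.0006 0.1583 -0.0760 0.1192 0.0003 0.4; -0.0002 -0.0007 0.2111 -0.1013 0.1590 0.0004 0.4; -0.0003 -0.0009 0.2638 -0.1266 0.1987 0.0005 0.4
```

Request:
{"op": "servo_tool", "data": {"deltas": "0 0 0.053 -0.025 0.040 0 0.4; 0 0 0.106 -0.051 0.080 0 0.4; 0 0 0.158 -0.076 0.119 0 0.4; 0 0 0.211 -0.101 0.159 0 0.4; 0 -0.001 0.264 -0.127 0.199 0 0.4"}}

```text
clock: 1.15
tcp_pos: [0.4099, 0.1493, 0.2506]
tool_rot: [-0.0, 0.924, 0.382, 0.0]
wrist_force: [1.6, 1.2, 0.3]
finger_gap: 0.0549
```

```bash
python3 plan.py .41 -.09 .25 30 5 0.4
```

```text
yaw now 44.973394674664576 dist 0.23928721855350885 ang 14.97340868588148
-0.0001 -0.0000 0.0523 -0.0338 0.0339 0.0001 0.4; -0.0001 -0.0001 0.1045 -0.0676 0.0677 0.0002 0.4; -0.0002 -0.0001 0.1568 -0.1014 0.1016 0.0003 0.4; -0.0002 -0.0001 0.2091 -0.1352 0.1355 0.0004 0.4; -0.0003 -0.0002 0.2613 -0.1691 0.1693 0.0005 0.4
```

Request:
{"op": "servo_tool", "data": {"deltas": "0 0 0.052 -0.034 0.034 0 0.4; 0 0 0.105 -0.068 0.068 0 0.4; 0 0 0.157 -0.101 0.101 0 0.4; 0 0 0.209 -0.135 0.135 0 0.4; 0 0 0.261 -0.169 0.169 0 0.4"}}

```text
clock: 1.65
tcp_pos: [0.4094, -0.0898, 0.2506]
tool_rot: [-0.0, 0.966, 0.259, 0.0]
wrist_force: [1.2, -0.2, -0.0]
finger_gap: 0.055
```

```bash
python3 plan.py .40 -.29 .20 24 5 0.4
```

```text
yaw now 30.01711107302878 dist 0.20671246798650897 ang 6.017126269364771
-0.0000 -0.0000 0.0210 -0.0217 0.0337 0.0101 0.4; -0.0001 -0.0001 0.0420 -0.0433 0.0675 0.0202 0.4; -0.0001 -0.0001 0.0630 -0.0650 0.1012 0.0303 0.4; -0.0001 -0.0001 0.0840 -0.0866 0.1350 0.0404 0.4; -0.0002 -0.0001 0.1050 -0.1083 0.1687 0.0505 0.4
```

Request:
{"op": "servo_tool", "data": {"deltas": "0 0 0.021 -0.022 0.034 0.010 0.4; 0 0 0.042 -0.043 0.068 0.020 0.4; 0 0 0.063 -0.065 0.101 0.030 0.4; 0 0 0.084 -0.087 0.135 0.040 0.4; 0 0 0.105 -0.108 0.169 0.050 0.4"}}

```text
clock: 2.15
tcp_pos: [0.4007, -0.2899, 0.1999]
tool_rot: [-0.0, 0.978, 0.208, -0.0]
wrist_force: [0.7, -0.7, 0.7]
finger_gap: 0.0554
```

Run:
```python
from h import *
p,K,r,t=cam("wrist"); cv2.imwrite("pics/wrist1.png",p); np.savez("wrist1.npz",p=p,K=K,r=r,t=t)
for n,P in(("ribtop",(.4062,-.3172,.074)),("a-",(.479,-.356,.009)),("a+",(.443,-.278,.009))): print(n,proj(K,r,t,P))
```

```text
ribtop [265.87875612 235.99623589]
a- [318.03944753 272.4992302 ]
a+ [319.95299126 190.08461859]
```

View pics/wrist1.png

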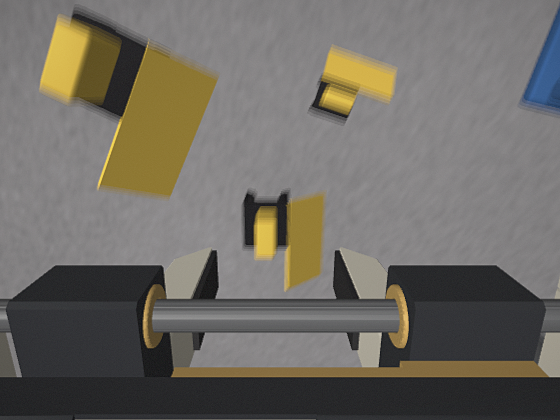

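Run:
```python
from h import *
p,K,r,t=cam("wrist"); np.savez("wrist2.npz",p=p,K=K,r=r,t=t)
cv2.imwrite("pics/wrist2c.png",cv2.resize(p[180:300,230:340],None,fx=5,fy=5,interpolation=cv2.INTER_CUBIC))
s=ctrl.read_state(); print(s["tcp_pos"],s["wrist_force"])
```

```text
[ 0.40038404 -0.29200498  0.19879766] [0.77558034 0.96441848 0.31354583]
```

View pics/wrist2c.png

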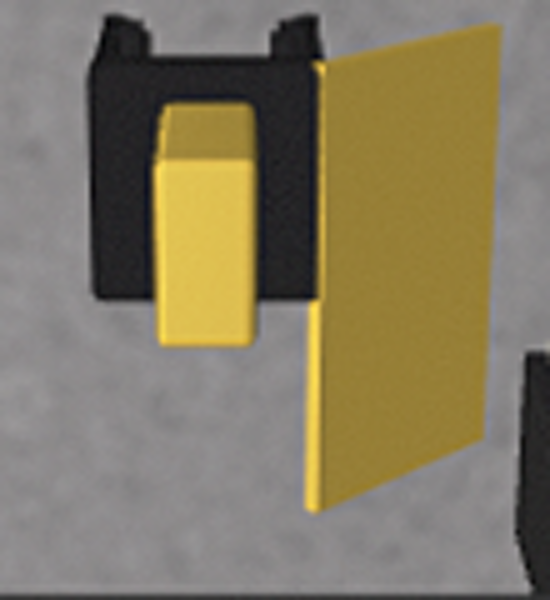

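```bash
python3 - <<'E'
from h import *
a=np.load("wrist2.npz");W=a["K"],a["r"],a["t"]
f=lambda x,y:((x+.5)/5+230-.5,(y+.5)/5+180-.5)
P=np.array([onz(*W,f(*q),.074)[:2] for q in((156,160),(257,160),(253,345),(158,345))])*1000
print(P.round(1),P.mean(0)); 
for i,j in((3,0),(2,1)): d=P[j]-P[i];print("yaw",np.degrees(np.arctan2(-d[0],d[1])),np.linalg.norm(d))
Q=np.array([onz(*W,f(*q),.009)[:2] for q in((500,25),(484,438))])*1000; d=Q[0]-Q[1];print(Q,"yaw",np.degrees(np.arctan2(-d[0],d[1])),np.linalg.norm(d))
Q=np.array([onz(*W,f(*q),.040)[:2] for q in((92,62),(318,60),(320,300),(95,299))])*1000;print("saddle top",Q.round(1),Q.mean(0))
for i,j in((3,0),(2,1)): d=Q[j]-Q[i];print("yaw",np.degrees(np.arctan2(-d[0],d[1])),np.linalg.norm(d))
E
python3 plan.py .406 -.317 .12 24 5 0.4
```

```text
[[ 393.9 -305.2]
 [ 408.1 -298.9]
 [ 420.1 -327.3]
 [ 406.3 -333.4]] [ 407.07532948 -316.23481797]
yaw 23.77947715948251 30.840893706939745
yaw 22.933031840668743 30.842561936634834
[[ 448.06561462 -275.04141854]
 [ 482.86106466 -352.56580511]] yaw 24.172084161460987 84.97501901212766
saddle top [[ 380.  -304.1]
 [ 415.1 -288.1]
 [ 433.8 -328. ]
 [ 397.2 -344. ]] [ 406.55155601 -316.04133513]
yaw 23.306579928145275 43.45408775159201
yaw 25.132416105991 43.99728968899468
yaw now 23.85650848405196 dist 0.08285747976265335 ang 0.17696353019169703
-0.0002 0.0003 -0.0005 -0.0010 0.0050 0.0158 0.4; -0.0004 0.0006 -0.0010 -0.0019 0.0101 0.0315 0.4; -0.0006 0.0009 -0.0015 -0.0029 0.0151 0.0473 0.4; -0.0009 0.0012 -0.0020 -0.0039 0.0202 0.0630 0.4; -0.0011 0.0014 -0.0025 -0.0049 0.0252 0.0788 0.4
```

The wrist crop shows the rib top face at about (271,231), with all views agreeing on (0.407, -0.316) and yaw 24°. Descending.

Request:
{"op": "servo_tool", "data": {"deltas": "0 0 -0.001 -0.001 0.005 0.028 0.4; 0 0 -0.002 -0.003 0.014 0.056 0.4; 0 0 -0.002 -0.004 0.020 0.078 0.4; 0 0 -0.002 -0.004 0.0245 0.100 0.4; 0 0 -0.002 -0.004 0.0245 0.120 0.4"}}

```text
clock: 2.75
tcp_pos: [0.4078, -0.3118, 0.0795]
tool_rot: [-0.0, 0.978, 0.21, -0.0]
wrist_force: [0.9, -0.9, -0.6]
finger_gap: 0.0549
```

```bash
python3 plan.py .4067 -.3163 .057 24 2 0.4
```

```text
yaw now 24.251915709496657 dist 0.02300403143342928 ang 0.25522722080406923
-0.0004 0.0000 0.0022 -0.0014 0.0018 0.0113 0.4; -0.0007 0.0001 0.0044 -0.0028 0.0037 0.0225 0.4
```

Request:
{"op": "servo_tool", "data": {"deltas": "0 0 0 0 0 0.011 0.4; 0 0 0 0 0 0.022 0.4; 0 0 0 0 0 0.022 0.4"}}

```text
clock: 3.05
tcp_pos: [0.4072, -0.3115, 0.0576]
tool_rot: [-0.001, 0.978, 0.21, -0.001]
wrist_force: [0.8, 0.5, 1.2]
finger_gap: 0.0552
```

```bash
python3 plan.py .4067 -.3163 .057 24 1 0.4
python3 - <<'E'
from h import *
p,K,r,t=cam("wrist"); cv2.imwrite("pics/wrist3.png",p)
E
```

```text
yaw now 24.256225173086168 dist 0.0049005755203033845 ang 0.288850152925081
-0.0022 0.0007 0.0045 -0.0025 0.0042 0.0006 0.4
```

View pics/wrist3.png

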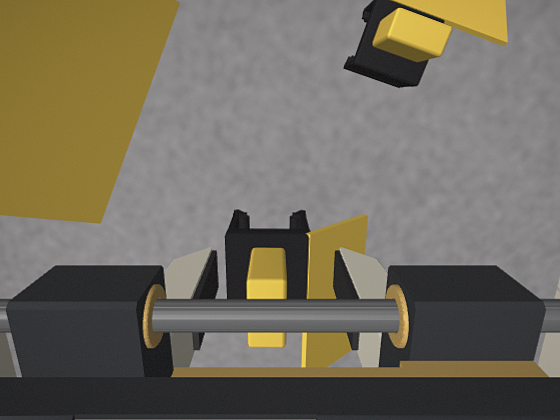

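Request:
{"op": "servo_tool", "data": {"deltas": "-0.002 0.001 0.004 -0.0025 0.0045 0.0012 0.4; -0.002 0.001 0.004 -0.0025 0.0045 0.0012 0.7; -0.002 0.001 0.004 -0.0025 0.0045 0.0012 1; -0.002 0.001 0.004 -0.0025 0.0045 0.0012 1; -0.002 0.001 0.004 -0.0025 0.0045 0.0012 1"}}

```text
clock: 3.6
tcp_pos: [0.4072, -0.3174, 0.0575]
tool_rot: [0.001, 0.978, 0.208, 0.001]
wrist_force: [0.8, -0.4, 0.2]
finger_gap: 0.0276
```

Request:
{"op": "servo_tool", "data": {"deltas": "0 0 0 0 0 0 1; 0 0 0 0 0 0 1; 0 0 0 0 0 0 1"}}

```text
clock: 3.9
tcp_pos: [0.4072, -0.3174, 0.0573]
tool_rot: [0.001, 0.978, 0.208, 0.001]
wrist_force: [0.6, 0.1, -0.1]
finger_gap: 0.016
```

Run:
```python
from h import *
p,K,r,t=cam("wrist"); cv2.imwrite("pics/wrist4.png",p)
```

```text
(no output)
```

View pics/wrist4.png

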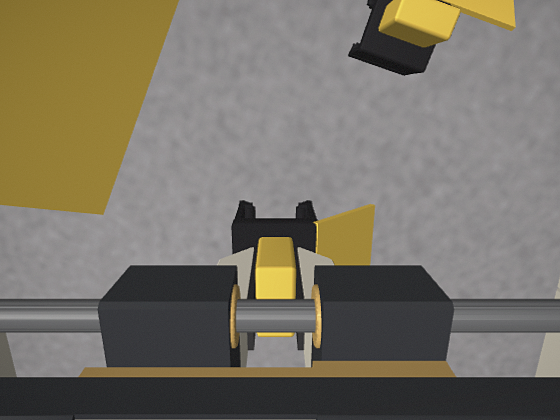

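Gripped: gap 16 mm, as the rib's thickness. Lifting.

Request:
{"op": "servo_tool", "data": {"deltas": "0 0 0 0 0 -0.01 1; 0 0 0 0 0 -0.04 1; 0 0 0 0 0 -0.08 1; 0 0 0 0 0 -0.12 1; 0 0 0 0 0 -0.16 1"}}

```text
clock: 4.45
tcp_pos: [0.4067, -0.3169, 0.2195]
tool_rot: [0.001, 0.978, 0.208, 0.001]
wrist_force: [0.5, 0.4, -0.9]
finger_gap: 0.0159
```

Request:
{"op": "servo_tool", "data": {"deltas": "0 0 0 0 0 -0.03 1; 0 0 0 0 0 -0.04 1; 0 0 0 0 0 -0.04 1"}}

```text
clock: 4.75
tcp_pos: [0.4071, -0.3174, 0.2586]
tool_rot: [0.002, 0.978, 0.208, 0.001]
wrist_force: [0.3, 0.5, -1.3]
finger_gap: 0.0161
```

```bash
python3 plan.py .48 -.12 .255 17 5 1
```

```text
yaw now 24.010509887390764 dist 0.21044197585531096 ang 7.015766019549115
0.0009 -0.0004 0.0245 0.0294 -0.0301 0.0006 1.0; 0.0017 -0.0009 0.0489 0.0587 -0.0603 0.0013 1.0; 0.0026 -0.0013 0.0734 0.0881 -0.0904 0.0019 1.0; 0.0035 -0.0017 0.0979 0.1175 -0.1205 0.0026 1.0; 0.0043 -0.0022 0.1224 0.1469 -0.1507 0.0032 1.0
```

Request:
{"op": "servo_tool", "data": {"deltas": "0.001 0 0.024 0.029 -0.030 0 1; 0.002 -0.001 0.049 0.059 -0.060 0 1; 0.003 -0.001 0.073 0.088 -0.090 0 1; 0.003 -0.002 0.098 0.117 -0.120 0 1; 0.004 -0.002 0.122 0.147 -0.151 0 1"}}

```text
clock: 5.25
tcp_pos: [0.4791, -0.1176, 0.2549]
tool_rot: [-0.002, 0.989, 0.147, -0.002]
wrist_force: [0.2, -0.6, -0.3]
finger_gap: 0.0156
```

```bash
python3 plan.py .560 .085 .255 11.1 5 1
```

```text
yaw now 16.931852038741113 dist 0.2181229955630329 ang 5.842816950000018
-0.0009 0.0009 0.0204 0.0273 -0.0340 0.0000 1.0; -0.0018 0.0018 0.0407 0.0546 -0.0681 0.0001 1.0; -0.0027 0.0027 0.0611 0.0818 -0.1021 0.0001 1.0; -0.0037 0.0036 0.0814 0.1091 -0.1362 0.0001 1.0; -0.0046 0.0045 0.1018 0.1364 -0.1702 0.0002 1.0
```

Request:
{"op": "servo_tool", "data": {"deltas": "-0.001 0.001 0.020 0.027 -0.034 0 1; -0.002 0.002 0.041 0.055 -0.068 0 1; -0.003 0.003 0.061 0.082 -0.102 0 1; -0.003 0.003 0.081 0.109 -0.136 0 1; -0.003 0.003 0.102 0.136 -0.170 0 1"}}

```text
clock: 5.75
tcp_pos: [0.5595, 0.0847, 0.2549]
tool_rot: [0.0, 0.995, 0.097, -0.001]
wrist_force: [0.9, 0.2, -1.1]
finger_gap: 0.0156
```

Request:
{"op": "servo_tool", "data": {"deltas": "0 0 0 0 0 0.01 1; 0 0 0 0 0 0.03 1; 0 0 0 0 0 0.03 1; 0 0 0 0 0 0.03 1"}}

```text
clock: 6.15
tcp_pos: [0.5593, 0.0823, 0.226]
tool_rot: [0.0, 0.995, 0.097, -0.001]
wrist_force: [0.5, 0.1, -0.3]
finger_gap: 0.016
```

```bash
python3 - <<'E'
from h import *
for n in("scene","side","wrist"):
    p,K,r,t=cam(n); cv2.imwrite(f"pics/{n}5.png",p); np.savez(f"{n}5.npz",p=p,K=K,r=r,t=t)
    P=np.array([proj(K,r,t,q) for q in((.56,.085,.095),)]); print(n,P)
    if n!="wrist":
        u,v=P[0].astype(int); u0=max(u-110,0);v0=max(v-80,0); cv2.imwrite(f"pics/{n}5c.png",cv2.resize(p[v0:v0+140,u0:u0+200],None,fx=4,fy=4,interpolation=cv2.INTER_CUBIC)); print(u0,v0)
E
python3 plan.py .560 .085 .225 11.1 5 1
```

```text
scene [[303.09891891 230.12691578]]
193 150
side [[307.59036437 172.26617414]]
197 92
wrist [[273.83673506 197.44514433]]
yaw now 11.126504080876334 dist 0.003984047477647481 ang 0.1634142927047105
0.0002 -0.0005 0.0001 0.0000 -0.0005 0.0006 1.0; 0.0004 -0.0011 0.0002 0.0001 -0.0011 0.0012 1.0; 0.0005 -0.0016 0.0003 0.0001 -0.0016 0.0018 1.0; 0.0007 -0.0021 0.0004 0.0002 -0.0021 0.0024 1.0; 0.0009 -0.0027 0.0005 0.0002 -0.0027 0.0030 1.0
```

View pics/scene5c.png

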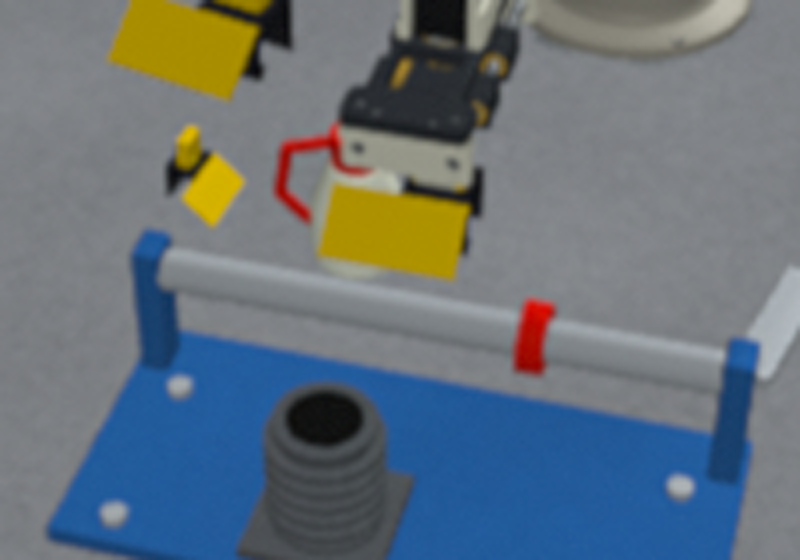

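View pics/side5c.png

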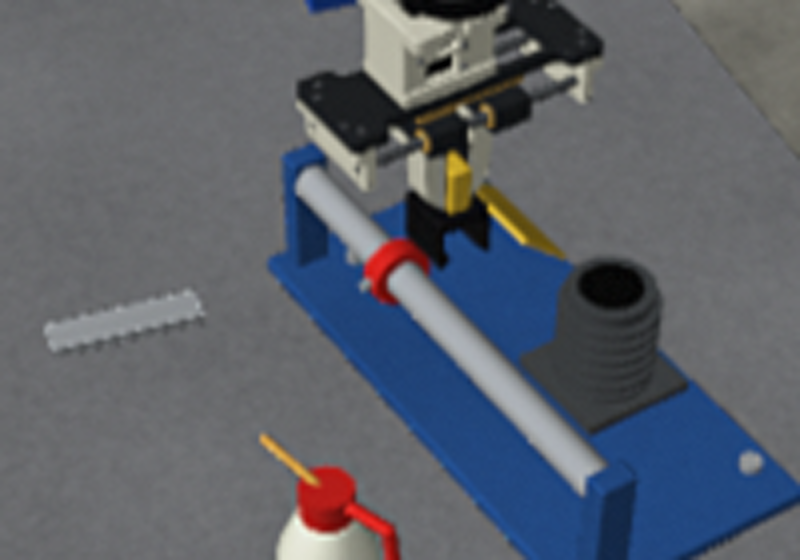

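View pics/wrist5.png

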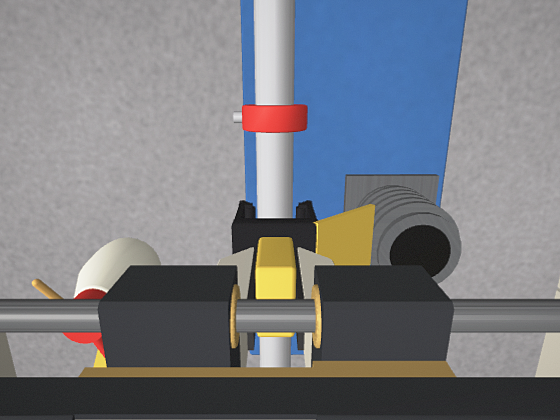

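Run:
```python
from h import *
a=np.load("wrist5.npz");p=a["p"];W=a["K"],a["r"],a["t"]
print("cam",-a["r"].T@a["t"],a["r"][2])
h=cv2.cvtColor(p,cv2.COLOR_BGR2HSV).astype(int)
red=((h[...,0]<8)|(h[...,0]>172))&(h[...,1]>150)&(h[...,2]>60); red[:, :200]=0; red[200:]=0
v,u=np.nonzero(red);print("red",u.min(),u.max(),v.min(),v.max())
rail=(h[...,1]<40)&(h[...,2]>90)
pts=[]
for y in list(range(5,100,8))+list(range(140,195,8)):
    row=rail[y]; x=275; l=x
    while row[l]: l-=1
    r=x
    while row[r]: r+=1
    c=((l+r)/2,y); P=onz(*W,c,.095); pts.append(P[:2]); print(y,l,r,P[:2].round(4)) if y%3==0 else 0
pts=np.array(pts); m=pts.mean(0); d=np.linalg.svd(pts-m)[2][0]; d*=np.sign(d[1]); print("axis",m,"yaw",np.degrees(np.arctan2(-d[0],d[1])), "resid",np.abs((pts-m)@[d[1],-d[0]]).max())
s=ctrl.read_state(); q=np.array([.5611,.0805]); n=np.array([d[1],-d[0]])
print("fixture origin offset from line",(q-m)@n,"tcp off",(np.array(s["tcp_pos"])[:2]-m)@n, s["tcp_pos"])
# collar edges at top z .119 and center column
for c in(v.min(),v.max()):
    for z in(.119,.095): P=onz(*W,(275,c),z)[:2]; print("red row",c,z,P, "along",(P-q)@d)
np.savez("rail.npz",m=m,d=d)
```

```text
cam [0.54559354 0.16046375 0.37178911] [ 0.05872831 -0.28561913 -0.95654205]
red 242 306 104 132
21 253 295 [0.5361 0.2079]
45 254 294 [0.539  0.1931]
69 254 294 [0.542  0.1777]
93 255 294 [0.5455 0.1618]
156 256 293 [0.5543 0.1171]
180 256 293 [0.5578 0.0988]
axis [0.54542866 0.16098714] yaw 11.216100667124785 resid 0.0003158954508821013
fixture origin offset from line -0.00028353116530448956 tcp off -0.0007186475840007279 [0.56029009 0.08234735 0.22795837]
red row 104 0.119 [0.54716758 0.15492027] along 0.07570887870753362
red row 104 0.095 [0.54731702 0.15439397] along 0.07516356035134424
red row 132 0.119 [0.55069277 0.13694888] along 0.05739504800346646
red row 132 0.095 [0.5511769  0.13471636] along 0.055110999904486556
```

The wrist view puts the rail axis at columns 256–293 with yaw 11.2°, the tool 0.7 mm off its line. The collar's -y face (row 132) is at fixture y ≈ +57 mm, leaving the guard's end about 32 mm clear of it. Lowering here.

Request:
{"op": "servo_tool", "data": {"deltas": "0 -0.001 0.001 0.0007 0 0.02 1; 0 -0.002 0.001 0.0007 0 0.04 1; 0 -0.002 0.001 0.0007 0 0.055 1; 0 -0.002 0.001 0.0007 0 0.06 1; 0 -0.002 0.001 0.0007 0 0.062 1"}}

```text
clock: 6.8
tcp_pos: [0.561, 0.0828, 0.1656]
tool_rot: [0.0, 0.995, 0.097, 0.0]
wrist_force: [0.2, 0.4, -0.2]
finger_gap: 0.0156
```

Request:
{"op": "servo_tool", "data": {"deltas": "0 0 0 0 0 0 1; 0 0 0 0 0 0 1"}}

```text
clock: 7.0
tcp_pos: [0.5614, 0.083, 0.1664]
tool_rot: [0.0, 0.995, 0.097, 0.001]
wrist_force: [0.2, 0.9, -0.9]
finger_gap: 0.016
```

```bash
cat > st.py <<'E'
from h import *
s=ctrl.read_state(); a=np.load("rail.npz");m,d=a["m"],a["d"];n=np.array([d[1],-d[0]]);p=np.array(s["tcp_pos"]);f=np.array(s["wrist_force"])
o=np.array([.5611,.0805])
print("t",round(s["clock"],2),"lat mm",((p[:2]-m)@n*1e3).round(2),"along",((p[:2]-o)@d*1e3).round(2),"z",(p[2]*1e3).round(2),"F lat/along/z",np.round([f[:2]@n,f[:2]@d,f[2]],2),"M",np.round(s["moment"],2))
E
python3 st.py
python3 - <<'E'
from h import *
p,K,r,t=cam("side"); cv2.imwrite("pics/side6.png",cv2.resize(p[110:210,250:390],None,fx=5,fy=5,interpolation=cv2.INTER_CUBIC))
E
```

```text
t 7.0 lat mm 0.52 along 2.36 z 166.4 F lat/along/z [ 0.38  0.81 -0.91] M [-0.1   0.06  0.03]
```

View pics/side6.png

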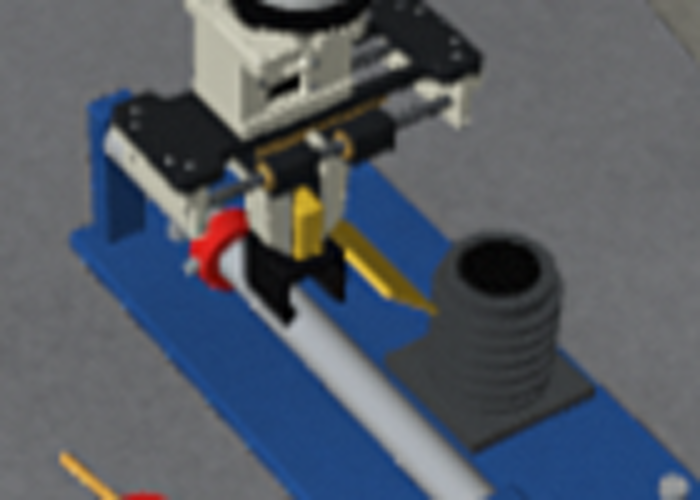

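The side crop shows the jaws straddling the rail, with the apron towards the finned cylinder and clear of it.

Request:
{"op": "servo_tool", "data": {"deltas": "0 0 0 -0.0004 0 0.004 1; 0 0 0 -0.0004 0 0.008 1; 0 0 0 -0.0004 0 0.012 1; 0 0 0 -0.0004 0 0.014 1; 0 0 0 -0.0004 0 0.014 1"}}

```text
clock: 7.55
tcp_pos: [0.5603, 0.0829, 0.152]
tool_rot: [0.0, 0.995, 0.097, -0.0]
wrist_force: [-3.6, -0.4, 4.9]
finger_gap: 0.0164
```

```bash
python3 st.py
```

```text
t 7.55 lat mm -0.63 along 2.53 z 151.96 F lat/along/z [-3.58  0.34  4.92] M [-0.16  0.62  0.05]
```

Request:
{"op": "servo_tool", "data": {"deltas": "0 0 0 -0.0008 0 0 1; 0 0 0 -0.001 0 0.001 1; 0 0 0 -0.001 0 0.001 1"}}

```text
clock: 7.85
tcp_pos: [0.56, 0.0828, 0.1516]
tool_rot: [0.0, 0.995, 0.097, 0.001]
wrist_force: [-2.6, 0.1, 9.3]
finger_gap: 0.0158
```

```bash
python3 st.py
```

```text
t 7.85 lat mm -0.94 along 2.49 z 151.63 F lat/along/z [-2.49  0.56  9.29] M [-0.15  0.47 -0.02]
```

Request:
{"op": "servo_tool", "data": {"deltas": "0 0 0 -0.001 0 0 1; 0 0 0 -0.0015 0 0.0005 1; 0 0 0 -0.0015 0 0.001 1"}}

```text
clock: 8.15
tcp_pos: [0.5595, 0.0827, 0.1514]
tool_rot: [0.0, 0.995, 0.097, 0.002]
wrist_force: [-0.4, 0.6, 12.2]
finger_gap: 0.0155
```

```bash
python3 st.py
```

```text
t 8.15 lat mm -1.4 along 2.44 z 151.36 F lat/along/z [-0.3   0.67 12.22] M [0.05 0.22 0.01]
```

Request:
{"op": "servo_tool", "data": {"deltas": "0 0 0 0 0 0.0005 1; 0 0 0 0 0 0.001 1; 0 0 0 0 0 0.001 1"}}

```text
clock: 8.45
tcp_pos: [0.5595, 0.0827, 0.1503]
tool_rot: [0.0, 0.995, 0.097, 0.002]
wrist_force: [-0.0, 0.3, 9.8]
finger_gap: 0.0159
```

```bash
python3 st.py
```

```text
t 8.45 lat mm -1.42 along 2.43 z 150.29 F lat/along/z [0.03 0.31 9.79] M [0.04 0.07 0.03]
```

Request:
{"op": "servo_tool", "data": {"deltas": "0 0 0 0 0 0.0005 1; 0 0 0 0 0 0.001 1; 0 0 0 0 0 0.0015 1; 0 0 0 0 0 0.002 1; 0 0 0 0 0 0.002 1"}}

```text
clock: 8.95
tcp_pos: [0.5595, 0.0826, 0.1479]
tool_rot: [0.0, 0.995, 0.097, 0.002]
wrist_force: [0.6, 0.2, 8.1]
finger_gap: 0.0158
```

```bash
python3 st.py
```

```text
t 8.95 lat mm -1.49 along 2.35 z 147.86 F lat/along/z [0.66 0.12 8.1 ] M [-0.04 -0.11  0.01]
```

Request:
{"op": "servo_tool", "data": {"deltas": "0 0 0 0 0 0.001 1; 0 0 0 0 0 0.002 1; 0 0 0 0 0 0.003 1; 0 0 0 0 0 0.003 1"}}

```text
clock: 9.35
tcp_pos: [0.559, 0.0825, 0.1437]
tool_rot: [0.0, 0.995, 0.097, 0.001]
wrist_force: [3.3, 0.1, -0.7]
finger_gap: 0.0159
```

```bash
python3 st.py
```

```text
t 9.35 lat mm -1.91 along 2.38 z 143.66 F lat/along/z [ 3.27 -0.52 -0.65] M [-0.02 -0.76  0.06]
```

Request:
{"op": "servo_tool", "data": {"deltas": "0 0 0 0.0007 0 0.001 1; 0 0 0 0.0012 0 0.002 1; 0 0 0 0.0012 0 0.003 1; 0 0 0 0.0012 0 0.003 1"}}

```text
clock: 9.75
tcp_pos: [0.559, 0.0827, 0.1394]
tool_rot: [0.0, 0.995, 0.097, -0.001]
wrist_force: [4.1, 0.9, -7.6]
finger_gap: 0.0157
```

```bash
python3 st.py
```

```text
t 9.75 lat mm -1.88 along 2.52 z 139.42 F lat/along/z [ 4.15  0.05 -7.65] M [-0.08 -0.94  0.01]
```

Request:
{"op": "servo_tool", "data": {"deltas": "0 0 0 0.001 0 0.001 1; 0 0 0 0.0015 0 0.002 1; 0 0 0 0.0015 0 0.002 1"}}

```text
clock: 10.05
tcp_pos: [0.5597, 0.0829, 0.1375]
tool_rot: [0.0, 0.995, 0.097, -0.002]
wrist_force: [0.9, -0.1, -7.6]
finger_gap: 0.0159
```

```bash
python3 st.py
```

```text
t 10.05 lat mm -1.22 along 2.66 z 137.5 F lat/along/z [ 0.86 -0.26 -7.63] M [-0.23 -0.16  0.07]
```

Request:
{"op": "servo_tool", "data": {"deltas": "0 0 0 0.0003 0 0.001 1; 0 0 0 0.0003 0 0.002 1; 0 0 0 0.0003 0 0.002 1"}}

```text
clock: 10.35
tcp_pos: [0.5601, 0.0831, 0.1364]
tool_rot: [0.0, 0.995, 0.097, -0.001]
wrist_force: [-3.7, -1.1, -1.9]
finger_gap: 0.0159
```

```bash
python3 st.py
```

```text
t 10.35 lat mm -0.74 along 2.69 z 136.41 F lat/along/z [-3.83 -0.37 -1.93] M [-0.26  0.76  0.01]
```

Request:
{"op": "servo_tool", "data": {"deltas": "0 0 0 -0.0005 0 0.0005 1; 0 0 0 -0.0008 0 0.001 1; 0 0 0 -0.0008 0 0.001 1"}}

```text
clock: 10.65
tcp_pos: [0.5601, 0.083, 0.1364]
tool_rot: [0.0, 0.995, 0.097, 0.0]
wrist_force: [-4.4, 0.7, 5.2]
finger_gap: 0.0161
```

```bash
python3 st.py
```

```text
t 10.65 lat mm -0.78 along 2.69 z 136.38 F lat/along/z [-4.2   1.59  5.16] M [-0.15  1.04 -0.05]
```

Request:
{"op": "servo_tool", "data": {"deltas": "0 0 0 -0.0007 0 0.0004 1; 0 0 0 -0.0012 0 0.0008 1; 0 0 0 -0.0012 0 0.0008 1"}}

```text
clock: 10.95
tcp_pos: [0.56, 0.083, 0.1364]
tool_rot: [0.0, 0.995, 0.097, 0.002]
wrist_force: [-3.4, 2.1, 7.9]
finger_gap: 0.0156
```

```bash
python3 st.py
```

```text
t 10.95 lat mm -0.89 along 2.67 z 136.36 F lat/along/z [-2.93  2.73  7.89] M [-0.01  0.76  0.  ]
```

Request:
{"op": "servo_tool", "data": {"deltas": "0 0 0 -0.0007 0 0.0006 1; 0 0 0 -0.0007 0 0.0012 1; 0 0 0 -0.0007 0 0.0012 1"}}

```text
clock: 11.25
tcp_pos: [0.5599, 0.083, 0.1363]
tool_rot: [0.0, 0.995, 0.097, 0.003]
wrist_force: [-4.4, 0.9, 14.7]
finger_gap: 0.0159
```

```bash
python3 st.py
```

```text
t 11.25 lat mm -0.95 along 2.67 z 136.32 F lat/along/z [-4.08  1.78 14.72] M [0.07 0.94 0.01]
```

Request:
{"op": "servo_tool", "data": {"deltas": "0 0 0 0 0 0.0003 1; 0 0 0 0 0 0.0006 1; 0 0 0 0 0 0.0006 1"}}

```text
clock: 11.55
tcp_pos: [0.5599, 0.083, 0.1363]
tool_rot: [0.0, 0.995, 0.097, 0.003]
wrist_force: [-6.7, 0.6, 18.4]
finger_gap: 0.0156
```

Request:
{"op": "servo_tool", "data": {"deltas": "0 0 0 0 0 0 1; 0 0 0 0 0 0 1; 0 0 0 0 0 0 1; 0 0 0 0 0 0 1"}}

```text
clock: 11.95
tcp_pos: [0.5599, 0.083, 0.1363]
tool_rot: [0.0, 0.995, 0.097, 0.003]
wrist_force: [-4.1, 1.0, 18.8]
finger_gap: 0.0162
```

Request:
{"op": "servo_tool", "data": {"deltas": "0 0 0 0 0 0 1; 0 0 0 0 0 0 1; 0 0 0 0 0 0 1; 0 0 0 0 0 0 1"}}

```text
clock: 12.35
tcp_pos: [0.5599, 0.083, 0.1363]
tool_rot: [0.0, 0.995, 0.097, 0.003]
wrist_force: [-5.6, 1.8, 18.6]
finger_gap: 0.0158
```

```bash
python3 st.py
```

```text
t 12.35 lat mm -0.93 along 2.67 z 136.3 F lat/along/z [-5.16  2.82 18.6 ] M [-0.02  1.19  0.01]
```

Held at 18.4–18.8 N for 0.8 s with no movement. Unloading now.

Request:
{"op": "servo_tool", "data": {"deltas": "0 0 0 -0.0005 0 -0.001 1; 0 0 0 -0.001 0 -0.002 1; 0 0 0 -0.001 0 -0.003 1; 0 0 0 -0.001 0 -0.003 1"}}

```text
clock: 12.75
tcp_pos: [0.559, 0.0827, 0.1364]
tool_rot: [0.0, 0.995, 0.097, 0.002]
wrist_force: [4.2, 2.7, 1.0]
finger_gap: 0.0162
```

```bash
python3 st.py
python3 - <<'E'
from h import *
p,K,r,t=cam("wrist"); cv2.imwrite("pics/wrist7.png",p); np.savez("wrist7.npz",p=p,K=K,r=r,t=t)
p,K,r,t=cam("side"); cv2.imwrite("pics/side7.png",cv2.resize(p[110:210,250:390],None,fx=5,fy=5,interpolation=cv2.INTER_CUBIC))
E
```

```text
t 12.75 lat mm -1.96 along 2.54 z 136.37 F lat/along/z [4.69 1.87 1.04] M [ 0.43 -0.92 -0.  ]
```

View pics/wrist7.png

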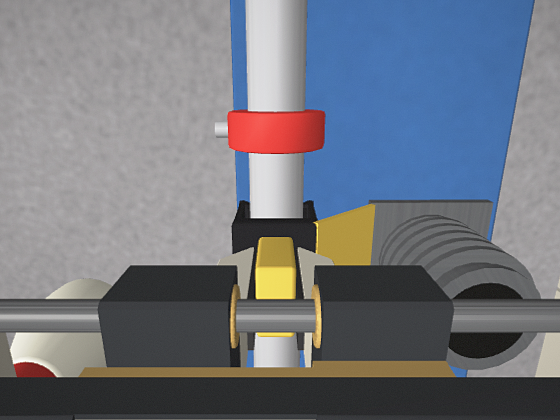

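View pics/side7.png

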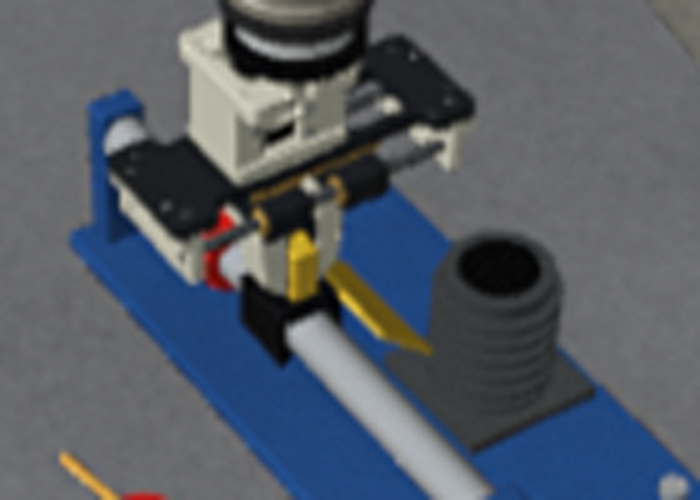

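The wrist view shows the collar (rows 110–152) unmoved ahead of the saddle; the side crop shows the saddle down on the rail. Next I re-measure the gap and start the slide.

Request:
{"op": "servo_tool", "data": {"deltas": "0 0 0 0.0005 -0.002 0 1; 0 0 0 0.0005 -0.004 0 1; 0 0 0 0.0005 -0.006 0 1; 0 0 0 0.0005 -0.008 0 1; 0 0 0 0.0005 -0.010 0 1"}}

```text
clock: 13.35
tcp_pos: [0.5573, 0.0916, 0.1364]
tool_rot: [0.001, 0.995, 0.097, 0.002]
wrist_force: [5.1, -2.1, 2.7]
finger_gap: 0.0159
```

```bash
python3 st.py
python3 - <<'E'
from h import *
a=np.load("rail.npz");m,d=a["m"],a["d"];o=np.array([.5611,.0805])
a=np.load("wrist7.npz");W=a["K"],a["r"],a["t"];p=a["p"];print("cam along",((-W[1].T@W[2])[:2]-o)@d)
h=cv2.cvtColor(p,cv2.COLOR_BGR2HSV).astype(int)
red=((h[...,0]<8)|(h[...,0]>172))&(h[...,1]>150)&(h[...,2]>60); red[200:]=0
for u in(250,265,275,290,305):
    v=np.nonzero(red[:,u])[0]; print(u,v.min(),v.max(),[round(1e3*((onz(*W,(u,e),.119)[:2]-o)@d),1) for e in(v.min()-.5,v.max()+.5)])
# saddle +y top edge z .119 rows
g=p[190:240,240:315].max(2); 
for u in(240,245,310): 
    c=p[190:250,u].max(1); print(u,c.tolist()[::3])
for v in(218,219,220): print(v,((onz(*W,(275,v),.119)[:2]-o)@d)*1e3)
E
```

```text
t 13.35 lat mm -1.81 along 11.61 z 136.4 F lat/along/z [ 4.6  -3.1   2.69] M [-0.57 -1.01  0.05]
cam along 0.08207088379245109
250 112 152 [np.float64(75.3), np.float64(57.8)]
265 112 153 [np.float64(75.3), np.float64(57.4)]
275 113 153 [np.float64(74.9), np.float64(57.4)]
290 112 152 [np.float64(75.3), np.float64(57.8)]
305 110 151 [np.float64(76.1), np.float64(58.2)]
240 [179, 176, 180, 190, 38, 32, 32, 35, 34, 31, 29, 38, 48, 44, 47, 46, 47, 47, 44, 39]
245 [176, 177, 178, 186, 27, 48, 49, 49, 43, 43, 38, 42, 46, 44, 43, 45, 41, 43, 42, 42]
310 [179, 179, 178, 193, 35, 32, 30, 34, 33, 37, 35, 36, 43, 45, 45, 45, 42, 43, 44, 43]
218 27.31438456894282
219 26.82294750173612
220 26.330683567895186
```

Request:
{"op": "servo_tool", "data": {"deltas": "0 0 0 0.0005 -0.003 -0.0003 1; 0 0 0 0.0008 -0.006 -0.0003 1; 0 0 0 0.0008 -0.009 -0.0003 1; 0 0 0 0.0008 -0.012 -0.0003 1; 0 0 0 0.0008 -0.015 -0.0003 1"}}

```text
clock: 13.85
tcp_pos: [0.5544, 0.1069, 0.1364]
tool_rot: [0.001, 0.995, 0.097, 0.001]
wrist_force: [4.2, -2.5, 1.7]
finger_gap: 0.016
```

```bash
python3 st.py
```

```text
t 13.85 lat mm -1.7 along 27.23 z 136.38 F lat/along/z [ 3.65 -3.28  1.7 ] M [-0.59 -0.9   0.04]
```

Request:
{"op": "servo_tool", "data": {"deltas": "0 0 0 0.0003 -0.001 0 1; 0 0 0 0.0003 -0.002 0 1; 0 0 0 0.0003 -0.003 0 1; 0 0 0 0.0003 -0.004 0 1"}}

```text
clock: 14.25
tcp_pos: [0.5537, 0.1108, 0.1364]
tool_rot: [0.001, 0.995, 0.097, 0.0]
wrist_force: [4.1, -2.7, 3.3]
finger_gap: 0.0157
```

```bash
python3 st.py
python3 - <<'E'
from h import *
p,K,r,t=cam("wrist"); cv2.imwrite("pics/wrist8.png",cv2.resize(p[130:240,210:340],None,fx=5,fy=5,interpolation=cv2.INTER_CUBIC))
E
```

```text
t 14.25 lat mm -1.66 along 31.15 z 136.37 F lat/along/z [ 3.46 -3.45  3.29] M [-0.66 -0.78 -0.01]
```

View pics/wrist8.png

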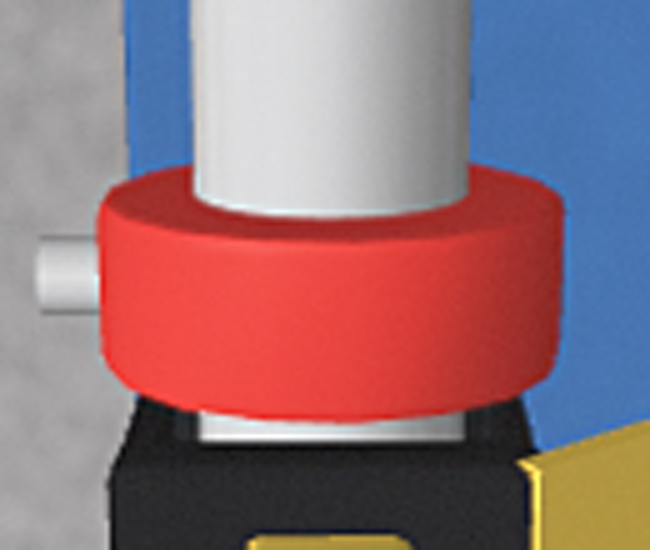

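The crop shows about 4 px (roughly 2–3 mm) of rail still visible between saddle and collar. Fine steps now.

Request:
{"op": "servo_tool", "data": {"deltas": "0 0 0 0 -0.0005 0 1; 0 0 0 0 -0.001 0 1; 0 0 0 0 -0.0015 0 1; 0 0 0 0 -0.002 0 1; 0 0 0 0 -0.002 0 1"}}

```text
clock: 14.8
tcp_pos: [0.5533, 0.1128, 0.1364]
tool_rot: [0.001, 0.995, 0.097, 0.0]
wrist_force: [4.6, -3.0, 3.8]
finger_gap: 0.0159
```

```bash
python3 st.py
```

```text
t 14.8 lat mm -1.65 along 33.21 z 136.36 F lat/along/z [ 3.89 -3.84  3.79] M [-0.66 -0.79  0.03]
```

Request:
{"op": "servo_tool", "data": {"deltas": "0 0 0 0 -0.0004 0 1; 0 0 0 0 -0.0008 0 1; 0 0 0 0 -0.0008 0 1"}}

```text
clock: 15.1
tcp_pos: [0.5532, 0.1136, 0.1364]
tool_rot: [0.001, 0.995, 0.097, 0.0]
wrist_force: [4.0, -3.2, 4.1]
finger_gap: 0.0157
```

```bash
python3 st.py
```

```text
t 15.1 lat mm -1.63 along 34.02 z 136.37 F lat/along/z [ 3.27 -3.86  4.11] M [-0.66 -0.85 -0.02]
```

Request:
{"op": "servo_tool", "data": {"deltas": "0 0 0 0 -0.0003 0 1; 0 0 0 0 -0.0006 0 1; 0 0 0 0 -0.0006 0 1"}}

```text
clock: 15.4
tcp_pos: [0.553, 0.1142, 0.1364]
tool_rot: [0.001, 0.995, 0.097, 0.0]
wrist_force: [3.1, -3.5, 4.8]
finger_gap: 0.016
```

```bash
python3 st.py
python3 - <<'E'
from h import *
p,K,r,t=cam("wrist"); cv2.imwrite("pics/wrist9.png",cv2.resize(p[130:240,210:340],None,fx=5,fy=5,interpolation=cv2.INTER_CUBIC))
E
```

```text
t 15.4 lat mm -1.63 along 34.61 z 136.39 F lat/along/z [ 2.39 -4.01  4.84] M [-0.72 -0.75  0.03]
```

View pics/wrist9.png

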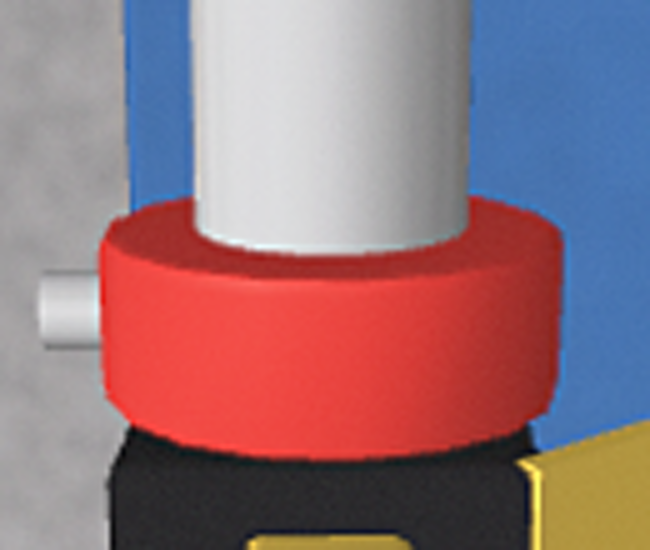

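Request:
{"op": "servo_tool", "data": {"deltas": "0 0 0 0 -0.0003 0 1; 0 0 0 0 -0.0005 0 1; 0 0 0 0 -0.0005 0 1"}}

```text
clock: 15.75
tcp_pos: [0.553, 0.1144, 0.1364]
tool_rot: [0.001, 0.995, 0.097, 0.0]
wrist_force: [4.0, -5.4, 4.9]
finger_gap: 0.0162
```

```bash
python3 st.py
```

```text
t 15.75 lat mm -1.63 along 34.81 z 136.37 F lat/along/z [ 2.89 -6.08  4.91] M [-0.93 -0.79  0.07]
```

Request:
{"op": "servo_tool", "data": {"deltas": "0 0 0 0 -0.0003 0 1; 0 0 0 0 -0.0005 0 1; 0 0 0 0 -0.0005 0 1"}}

```text
clock: 16.05
tcp_pos: [0.553, 0.1144, 0.1364]
tool_rot: [0.001, 0.995, 0.097, 0.0]
wrist_force: [4.3, -6.9, 3.8]
finger_gap: 0.0158
```

```bash
python3 st.py
```

```text
t 16.05 lat mm -1.64 along 34.84 z 136.36 F lat/along/z [ 2.88 -7.58  3.76] M [-1.19 -0.85  0.07]
```

Contact: the along-rail force rose from 4.0 to 7.6 N while the position stopped at 34.8 mm, so the net push on the collar is about 4 N. Relaxing the arm's load before letting go.

Request:
{"op": "servo_tool", "data": {"deltas": "0 0 0 0.0003 0.0006 -0.0003 1; 0 0 0 0.0005 0.0012 -0.0006 1; 0 0 0 0.0005 0.0012 -0.0006 1"}}

```text
clock: 16.35
tcp_pos: [0.5531, 0.1143, 0.1364]
tool_rot: [0.0, 0.995, 0.097, -0.0]
wrist_force: [4.3, -2.5, 0.1]
finger_gap: 0.0159
```

```bash
python3 st.py
```

```text
t 16.35 lat mm -1.59 along 34.74 z 136.41 F lat/along/z [ 3.7  -3.26  0.1 ] M [-0.53 -0.72 -0.02]
```

Request:
{"op": "servo_tool", "data": {"deltas": "0 0 0 0.0004 0.0004 0 1; 0 0 0 0.0008 0.0007 0 1; 0 0 0 0.0008 0.0007 0 1"}}

```text
clock: 16.65
tcp_pos: [0.5533, 0.1142, 0.1364]
tool_rot: [0.0, 0.995, 0.097, -0.001]
wrist_force: [-0.9, 1.0, 2.8]
finger_gap: 0.0158
```

```bash
python3 st.py
```

```text
t 16.65 lat mm -1.39 along 34.59 z 136.37 F lat/along/z [-0.67  1.17  2.83] M [-0.03  0.02  0.02]
```

Request:
{"op": "servo_tool", "data": {"deltas": "0 0 0 0 0 0 0.8; 0 0 0 0 0 0 0.6; 0 0 0 0 0 0 0.5; 0 0 0 0 0 0 0.5; 0 0 0 0 0 0 0.5"}}

```text
clock: 17.15
tcp_pos: [0.554, 0.1138, 0.1365]
tool_rot: [0.0, 0.995, 0.097, -0.0]
wrist_force: [-0.5, -0.6, 0.5]
finger_gap: 0.0437
```

```bash
python3 st.py
```

```text
t 17.15 lat mm -0.75 along 34.01 z 136.54 F lat/along/z [-0.58 -0.48  0.47] M [-0.05 -0.01  0.01]
```

Released cleanly. Checking contact from here before I retreat.

Run:
```python
from h import *
p,K,r,t=cam("wrist"); cv2.imwrite("pics/wrist10.png",cv2.resize(p[130:280,190:350],None,fx=4,fy=4,interpolation=cv2.INTER_CUBIC))
```

Request:
{"op": "servo_tool", "data": {"deltas": "0 0 0 0 0 -0.01 0.5; 0 0 0 0 0 -0.04 0.5; 0 0 0 0 0 -0.08 0.5; 0 0 0 0 0 -0.12 0.5; 0 0 0 0 0 -0.14 0.5"}}

```text
clock: 17.7
tcp_pos: [0.5551, 0.114, 0.2815]
tool_rot: [0.0, 0.995, 0.097, 0.003]
wrist_force: [0.7, -0.1, -0.3]
finger_gap: 0.0461
```

Request:
{"op": "servo_tool", "data": {"deltas": "0 0 0 -0.04 0.00 -0.0 0.5; 0 0 0 -0.08 0 0 0.5; 0 0 0 -0.12 0 0 0.5; 0 0 0 -0.14 0 0 0.5; 0 0 0 -0.14 0 0 0.5"}}

```text
clock: 18.2
tcp_pos: [0.4148, 0.0868, 0.2779]
tool_rot: [0.0, 0.995, 0.097, 0.001]
wrist_force: [0.3, -0.5, 0.0]
finger_gap: 0.0458
```

Run:
```python
from h import *
for n in("scene","side","wrist"):
    p,K,r,t=cam(n); cv2.imwrite(f"pics/{n}11.png",p); np.savez(f"{n}11.npz",p=p,K=K,r=r,t=t)
    if n!="wrist":
        u,v=proj(K,r,t,(.555,.11,.11)).astype(int); cv2.imwrite(f"pics/{n}11c.png",cv2.resize(p[v-60:v+60,u-80:u+80],None,fx=5,fy=5,interpolation=cv2.INTER_CUBIC)); print(n,u-80,v-60)
```

```text
scene 232 167
side 222 103
```

View pics/wrist10.png

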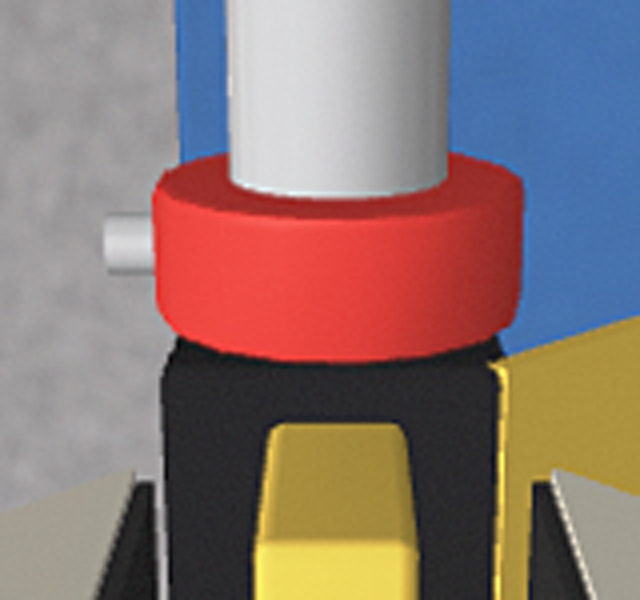

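View pics/scene11c.png

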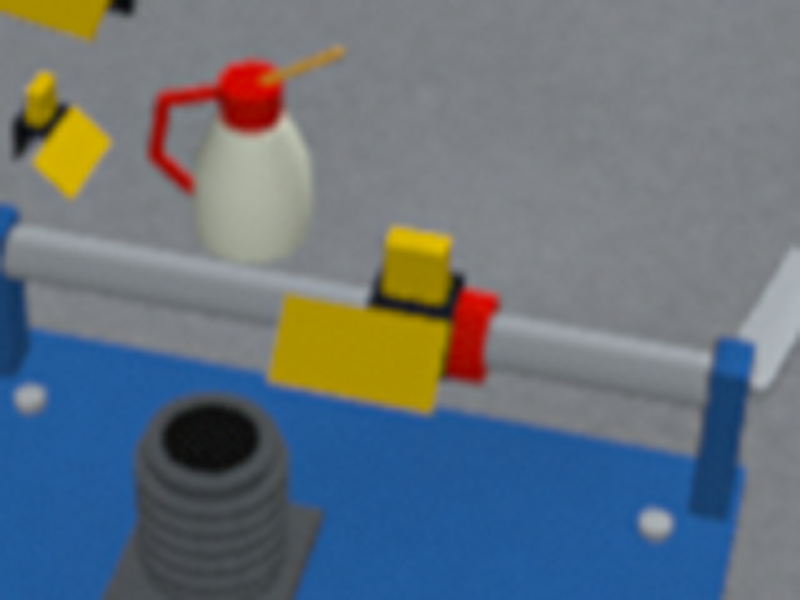

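View pics/side11c.png

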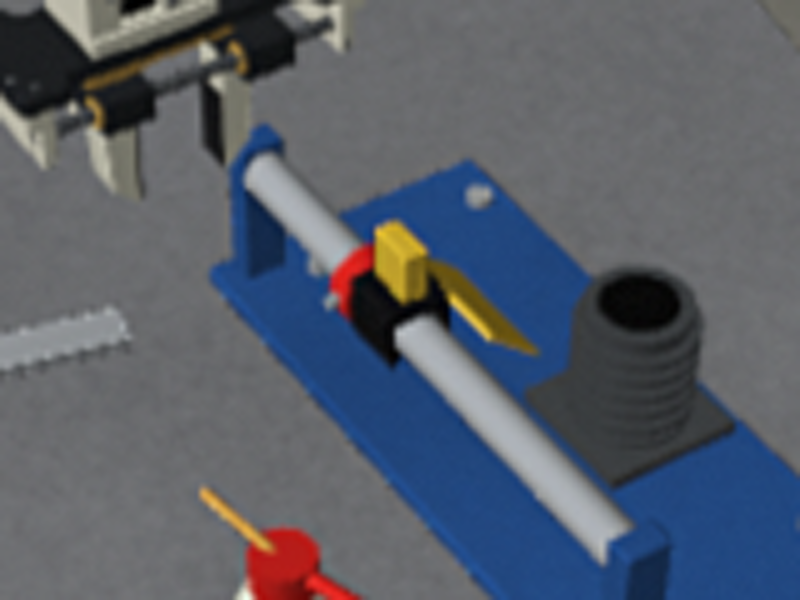

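View pics/wrist11.png

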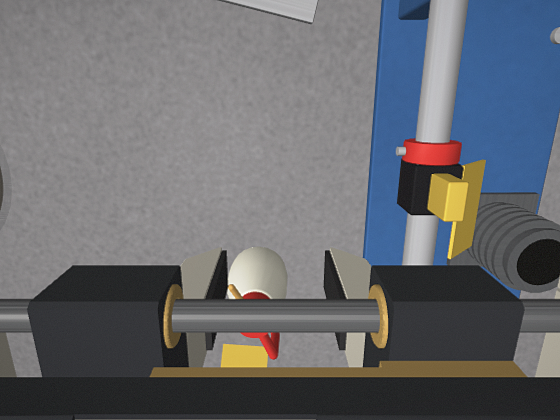

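The guard is upright, home and against the collar in every view. One last comparison: collar and bystanders before and after.

Run:
```python
from h import *
a=np.load("scene0.npz")["p"].astype(int);b=np.load("scene11.npz")["p"].astype(int)
def redright(p):
    p=p.astype(np.uint8);h=cv2.cvtColor(p,cv2.COLOR_BGR2HSV).astype(int);m=((h[...,0]<8)|(h[...,0]>172))&(h[...,1]>150)&(h[...,2]>60)
    return [np.nonzero(m[v,310:345])[0].max()+310 for v in range(228,241,2)]
print(redright(a),redright(b))
d=np.abs(a-b).max(2)>45
n,l,s,c=cv2.connectedComponentsWithStats(d.astype(np.uint8))
for i in range(1,n):
    if s[i,4]>12: print(s[i])
W=np.load("wrist11.npz");p=W["p"];W=W["K"],W["r"],W["t"];r=np.load("rail.npz");o=np.array([.5611,.0805])
h=cv2.cvtColor(p,cv2.COLOR_BGR2HSV).astype(int);m=((h[...,0]<8)|(h[...,0]>172))&(h[...,1]>150)&(h[...,2]>60)
v=np.nonzero(m[:200,433])[0];print(v.min(),v.max(),[1e3*((onz(*W,(433,e),.119)[:2]-o)@r["d"]) for e in(v.min(),v.max()+.5)])
```

```text
[np.int64(330), np.int64(329), np.int64(328), np.int64(328), np.int64(328), np.int64(327), np.int64(328)] [np.int64(330), np.int64(329), np.int64(328), np.int64(328), np.int64(328), np.int64(328), np.int64(328)]
[321   0  39  10 194]
[ 304    0   83  133 3537]
[474   0  48  20 674]
[526   0   8   7  37]
[524   5  36  36 653]
[428   6  17  73 326]
[374  10  38  68 844]
[517  13   7   8  35]
[425  25  11  56  99]
[ 509   45   51   69 1608]
[417  50   6  14  48]
[340  77  13  12  64]
[409  88   8   6  21]
[419  88  18  37 274]
[337  91  16  23 209]
[397  90  18  33 381]
[414  92  10  24 122]
[387  94   9  23 115]
[518  96   5   5  20]
[ 483  103   77   53 1153]
[491 120  18  23 145]
[516 123   8   6  15]
[328 134  11  14  87]
[186 165  31  28 593]
[285 212  40  38 923]
144 165 [np.float64(74.88976278647833), np.float64(57.012466173046626)]
```

The collar's edge pixels are the same before and after, and its face still reads 57 mm. The only changes in the scene are the arm, the guard's old spot and its new place. Handing in.

Run:
```python
from h import *
print(ctrl.close_job())
```

```text
the job is handed in; nothing more can be done
None
```

The middle-sized guard is home on the rail and touching the red collar, and the job was handed in about 18 s into the 48 s limit.

- **Fitting:** I set the guard about 32 mm to the right of the collar, apron towards the finned cylinder, and pressed it down until both jaws snapped. Force readings were taken between moves only. The highest seen while pressing down was about 12 N.
- **Proof load:** I leaned on it at 18.4–18.8 N for about 0.8 s, and its height did not change. Side forces of 4–7 N were present at the same time, making a total of about 20 N.
- **Slide:** It moved along the rail at 3–4 N until it stopped. The along-rail force then rose to about 7.6 N, so the collar took roughly 4 N net, well under its 14 N limit. I eased the load off, opened the gripper and backed the arm away.
- **Last checks:** The pictures show the guard upright on the rail and against the collar. The collar's edge pixels are unchanged, and its face still measures about 57 mm along the rail. The scene-camera before/after comparison found only the arm and the guard had moved. No check failed.
- **Limit on contact:** Pictures resolve the gap only to about half a millimetre, so "just touching" rests mainly on the force rise. The tool also eased back about 0.2 mm as the load came off, but the force stayed below what it takes to slide the guard.

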